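# Cull the short blank, then hold the angle gauge on its mark

### The arm

A 6-joint arm with a two-finger parallel gripper is mounted at the origin on the work surface. World frame = base frame: x ahead of the robot, y to its left, z up, the work surface at z = 0. Lengths are in mm, angles in rad, forces in N, time in s.
With the tool pointing down it reaches from about 325 to 775 mm from the base axis. Payload 5.5 kg.
Tool frame: the origin (TCP) lies midway between the tips of the shut fingers; the grasp point (between the pads) lies 19 mm behind it; z points along the fingers, x is the direction in which the jaws open and shut, and the axes are right-handed (so a half turn about z gives the same grasp; the last joint's range is limited). The gripper opens to 85 mm and grips with 20 to 120 N. Pads are 22 mm wide; open, the fingers measure 114 mm over their backs; the gripper's body (76 mm by 85 mm) begins 54 mm behind the grasp point. The pads swing forward as they close: fully open they stand 13 mm farther back than shut.
Start: joints at [-1.387, 0.091, 1.231, -0, 1.82, -0.057], TCP at [143.086, -582.703, 231.275] pointing down, gripper open.
Joint ranges: [-2.87, 2.87], [-0.86, 2.18], [0.17, 2.46], [-1.51, 4.65], [0.06, 2.69], [-2.65, 2.65]. Speed limits (rad/s): [2.57, 2.57, 3.01, 3.14, 3.14, 3.14].

### API

Orientations are given as [roll, pitch, yaw] about the fixed x, y, z axes, in that order (R = Rz(yaw) Ry(pitch) Rx(roll)).
In Python, from station import sensors, viewer, job_done gives the robot as it stands.
- The arm moves only by the shell command python3 -m crank 'ROWS'. ROWS is JSON, a list of rows, each a list of 7 numbers: the shift along the tool's x, y, z in m, then the turn, a rotation vector about the tool's x, y, z in rad, then the opening, from -1 (shut) to 1 (fully open). In form: [[x, y, z, wx, wy, wz, jaw], ...]. A call has exactly 5 rows; each row is the pose to reach, as a shift and turn from the pose commanded when the call began, along the tool's axes at that moment; what a row does not reach only later rows make up. A row lasts 1/10 s, in which the tool goes at most 50 mm and 8.59 degrees, less where a joint would pass 70% of its speed; a pose out of reach is approached as far as the arm can. A call with a gripper value outside its range is refused whole. The fingers move at their own pace and stop on an object; the grip force is fixed at half the most. Time passes only in rows, so rows that repeat a pose let the fingers close, or fill a call up. It gives the time, the measured TCP pose, the force and the opening at its end, in the units of the state.
- sensors.read_state(): the state, without advancing time (a new reading comes with each control period).
- viewer.snapshot(name): name is "side" or "top" or "wrist"; returns the picture (384x512x3 uint8, red, green, blue); there is no depth.
- viewer.camera_model(name): a dict with "fovy" (degrees; the focal length in pixels is half the picture's height over the tangent of half this angle, whatever the lens; pixels are square), "cx", "cy" (the principal point, pixels), "eye" and "rotation" of the camera in the world; the wrist camera has in their place "mount" (4x4, takes a point from camera to tool coordinates, whose origin is the TCP and whose axes are the tool frame's). Camera axes: x right, y up, looking along -z (the intrinsics and any distortion apply to the point x, -y, -z); pixel columns grow to the right and rows downward; lengths in mm; the calibration is good to about 2 mm. A picture is of the moment at which its call begins: read the wrist's pose just before it. camera_model takes no time and is no camera call.
- job_done(): hands the job in, once; it reports no verdict.
The state is a dict: "time_s": time; "joint_pos": joint angles; "dq": joint speeds; "effort": joint torques, N m; "position": TCP position; "tool_rot": TCP orientation; "force": force on the tool from outside, world axes, zero at the start; "moment": the same for the moment, N m; "grip_width": opening from 0.0 (shut) to 1.0 (fully open).
Only numpy, scipy, OpenCV 4.12 (cv2) and the standard library are available. Lean on these libraries where they do the work, as an engineer would, in place of code of your own. Each camera call takes 0.05 s, during which the arm holds its last target.

### The job

One of the three bark-topped wooden blanks was sawn too short: put it in the plywood offcuts tray and let go of it. Then take the angle gauge by its black grip, set its foot down level on top of the bark ridge of either sound blank, and rock it there until the swinging needle settles on the red mark; finish while still holding it like that, foot resting on the ridge. Leave the sound blanks standing where they are and do not disturb the other things on the bench.

Things in the scene. Friction and masses are not known exactly. Their poses are not given: they have to be found in the camera images.
- blank_short_mid (a point): the odd blank, to be culled: loose pale wood block 54 (its x) x 66 (its y) mm in plan and only 38 mm high (the sound ones are 60), two humps of dark bark along its top. This point is on its vertical middle line, 15 mm above its underside. Its two flat ends, 54 mm apart along its x and upright (at least 22 mm high over the full 66 mm width), are the place to grip it. Mass about 0.11 kg
- blank_short: the same odd blank; origin at the centre of its underside, z up, x along the bark humps
- blank_a_mid (a point): a sound blank: loose pale wood block 54 (x) x 66 (y) mm in plan, 60 mm high, dark bark on top, about 0.19 kg. This point is on its vertical middle line, 30 mm above its underside; x runs along the ridge, z up
- crest_a (a point): top of the bark ridge of sound blank a: a round ridge of 12 mm radius running along the blank's x for all its 54 mm, crest 60 mm above the blank's underside and 9 mm to the blank's +y of its middle; the rest of the bark (up to 56 mm high) falls away to either side. Axes as the blank's
- blank_a: the same sound blank a; origin at the centre of its underside
- blank_b_mid (a point): the other sound blank, the same in every way as blank a
- crest_b (a point): top of the bark ridge of sound blank b, as crest_a
- blank_b: the same sound blank b; origin at the centre of its underside
- gauge_grip (a point): middle of the gauge's black rubber grip, a box 20 mm (gauge x) x 30 mm (gauge y) in plan, from 95 to 145 mm above the gauge's underside; this point is 122 mm above the underside. Grip it from above across its x, fingertips no lower than 98 mm above the gauge's underside. Gauge axes: z up from foot to grip, x out of the dial face (at the start roughly away from the robot), y along the foot
- gauge_foot (a point): centre of the underside of the gauge's flat steel foot, 24 mm (x) x 100 mm (y) x 8 mm; gauge axes as above
- gauge: the angle gauge: a loose upright instrument, 145 mm high, about 0.32 kg, standing on its foot; round grey housing of 45 mm radius, 20 mm thick, centred 51 mm above the underside, white dial on its +x face; origin as gauge_foot
- needle (a joint): the black needle, which swings freely about the dial's centre under gravity and always settles pointing straight up, within about a second; value = angle of the needle on the dial from the dial's top (the gauge's z), rad, positive turning about the gauge's +x, that is from the gauge's z towards its -y. Leaning the gauge's top towards its own +y by an angle makes the needle settle at that same positive value
- mark (a joint): where the red mark (8 mm wide, its middle 36 mm from the dial's centre) stands on the dial, same zero and sense as the needle; it is fixed for the run and cannot be turned by hand. 0.25 to 0.45 rad
- needle_tip (a point): tip of the needle, 36 mm from the dial's centre
- mark_spot (a point): middle of the red mark, just in front of the dial; the needle tip coincides with it when the needle is on the mark
- tray_in (a point): centre of the inner floor of the open plywood offcuts tray, fixed to the bench; inside 158 x 158 mm, walls 6 mm thick, rim 40 mm above the bench; axes along its sides
- dish: wooden dish, a bystander
- oil: amber bottle, a bystander
- wax: low wax jar, a bystander
- sander: cork sanding block 90 x 45 x 30 mm, a bystander
- mallet: hammer, a bystander
- gouge: slim hand tool with a wooden handle, a bystander
- chuck_ring: steel ring, a bystander
Things that resemble listed ones, but are neither listed nor needed, are in the scene too. Leave any turquoise look-alike of the blank_a alone.

How it is judged (in metres and radians):
On the way, in this order (a step that is already met when the one before it is completed fails the run):
1. the short blank lies let go in the offcuts tray, before the gauge is moved (x of blank_short_mid in the frame of tray_in between -0.08 and 0.08 m and y of blank_short_mid in the frame of tray_in between -0.08 and 0.08 m and z of blank_short_mid in the frame of tray_in between 0 and 0.045 m and contact force between the fingers and blank_short below 0.1 N and linear speed of blank_short below 0.03 m/s and distance of gauge_foot from where it was at the start of the episode below 0.02 m), for 0.2 s.
2. the gauge, held, stands level (within 0.10 rad) with its foot on the ridge of a sound blank (contact force between the fingers and gauge above 2 N and ((contact force between gauge and blank_a above 0.3 N and x of gauge_foot in the frame of blank_a between -0.03 and 0.03 m and y of gauge_foot in the frame of blank_a between -0.04 and 0.05 m and z of gauge_foot in the frame of blank_a between 0.045 and 0.08 m) or (contact force between gauge and blank_b above 0.3 N and x of gauge_foot in the frame of blank_b between -0.03 and 0.03 m and y of gauge_foot in the frame of blank_b between -0.04 and 0.05 m and z of gauge_foot in the frame of blank_b between 0.045 and 0.08 m)) and angle between gauge's own z axis and vertical below 0.1 rad), for 0.15 s.
At the end, for the whole second after the job is handed in: Gauge still gripped, foot pressing (over 0.3 N) on top of a sound blank's ridge, foot centre within 30 mm of its middle along and 40 mm across; needle at rest within 4 mm of the mark's middle; short blank released in the tray; sound blanks upright within 40 mm of their start (contact force between the fingers and gauge above 2 N and ((contact force between gauge and blank_a above 0.3 N and x of gauge_foot in the frame of blank_a between -0.03 and 0.03 m and y of gauge_foot in the frame of blank_a between -0.04 and 0.05 m and z of gauge_foot in the frame of blank_a between 0.045 and 0.08 m) or (contact force between gauge and blank_b above 0.3 N and x of gauge_foot in the frame of blank_b between -0.03 and 0.03 m and y of gauge_foot in the frame of blank_b between -0.04 and 0.05 m and z of gauge_foot in the frame of blank_b between 0.045 and 0.08 m)) and distance between needle_tip and mark_spot below 0.004 m and velocity of joint needle between -0.2 and 0.2 rad/s and height (world z) of gauge_foot above 0.045 m and x of blank_short_mid in the frame of tray_in between -0.08 and 0.08 m and y of blank_short_mid in the frame of tray_in between -0.08 and 0.08 m and z of blank_short_mid in the frame of tray_in between 0 and 0.045 m and contact force between the fingers and blank_short below 0.1 N and linear speed of blank_short below 0.03 m/s and angle between each of blank_a, blank_b's own z axis and vertical below 0.12 rad and distance of each of blank_a_mid, blank_b_mid from where it was at the start of the episode below 0.04 m); the arm keeps its last pose, push and grip.
It fails at once if a bystander is moved more than 30 mm (distance of any of dish, oil, wax, sander, mallet, gouge, chuck_ring from where it was at the start of the episode above 0.03 m).
It fails at once if a sound blank is tipped over or lifted away (angle between any of blank_a, blank_b's own z axis and vertical above 0.5 rad or distance of any of blank_a_mid, blank_b_mid from where it was at the start of the episode above 0.06 m).
It fails at once if the gauge is toppled (angle between gauge's own z axis and vertical above 0.9 rad).
It also fails if it takes over 51 s, if anything falls off the work surface, if the arm or the gripper's body presses on something with over 40 N, if the wrist force passes 120 N, or if a joint passes its speed limit or range.

## Working session

There is one attempt and no reset: what is moved stays moved. The work goes in short steps, Python scripts to look and compute and a shell command to move; the robot and the scene stay as the last step left them, time stands still between calls to the robot, and variables do not carry over. Pictures are saved under pics/ and viewed, and the job is handed in when it is done.

```bash
mkdir -p pics; ls; cat > h.py <<'E'
import numpy as np, cv2
from station import sensors, viewer
def shot(n,f):
    s=sensors.read_state(); im=viewer.snapshot(n); cv2.imwrite('pics/'+f,im[:,:,::-1]); return s,im
E
python3 - <<'E'
from h import *
s,_=shot('top','top0.png'); shot('side','side0.png'); shot('wrist','wr0.png')
print(s)
for n in('top','side','wrist'): print(n,viewer.camera_model(n))
E
```

```text
pics
{'time_s': 0.0, 'joint_pos': array([-1.38666884e+00,  9.18960141e-02,  1.23190316e+00, -5.16210244e-05,
        1.81978133e+00, -5.67070300e-02]), 'dq': array([ 7.95171752e-04, -1.08948294e-04, -3.59400687e-05,  1.25983016e-03,
        6.70093409e-04,  5.11277888e-04]), 'effort': array([ 5.73509951e-04, -4.58733451e+01, -4.18018019e+01, -6.54899367e-06,
        1.16591252e-02, -1.20810274e-06]), 'position': array([ 143.0341495 , -582.4134387 ,  230.11885883]), 'tool_rot': array([-3.14152996e+00,  1.98748841e-03, -1.32997442e+00]), 'force': array([-0.43874757,  0.2352075 , -0.00150291]), 'moment': array([ 0.03397485, -0.00353604, -0.03779223]), 'grip_width': 1.0003304165928533}
top {'fovy': 42.87060038890334, 'cx': 254.54393261547932, 'cy': 193.36009941527956, 'eye': array([ 461.26794628,  -15.60169952, 1558.02999683]), 'rotation': array([ 0.08724839,  0.01063786, -1.59095529])}
side {'fovy': 54.58349247268259, 'cx': 251.7598163559308, 'cy': 192.59465814240508, 'eye': array([ 218.80214183, -573.67016838,  714.67253444]), 'rotation': array([ 0.85262776,  0.02311768, -0.58452001])}
wrist {'fovy': 65.1870610475, 'cx': 252.36954948703, 'cy': 186.56026459153077, 'mount': array([[ 9.99999720e-01, -1.50543467e-04, -7.33101321e-04,
        -5.68049398e-01],
       [-3.72163144e-04, -9.49886411e-01, -3.12595053e-01,
        -8.00867687e+01],
       [-6.49303840e-04,  3.12595239e-01, -9.49886201e-01,
        -1.42377438e+02],
       [ 0.00000000e+00,  0.00000000e+00,  0.00000000e+00,
         1.00000000e+00]])}
```

View pics/top0.png

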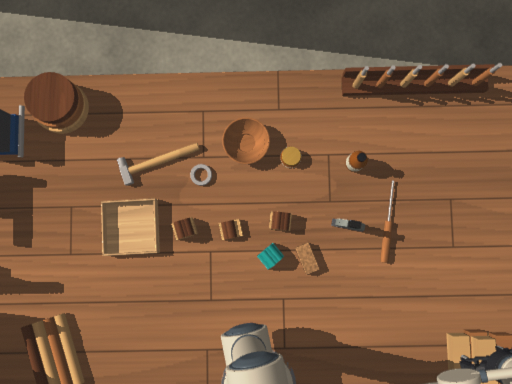

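View pics/side0.png

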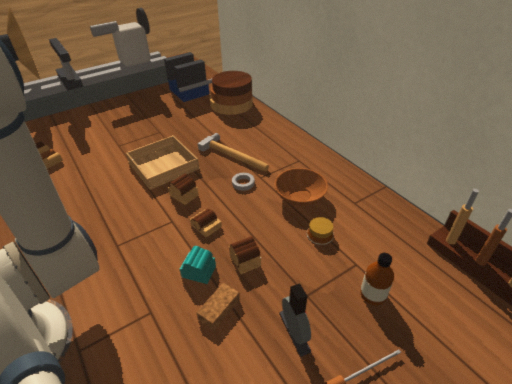

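View pics/wr0.png

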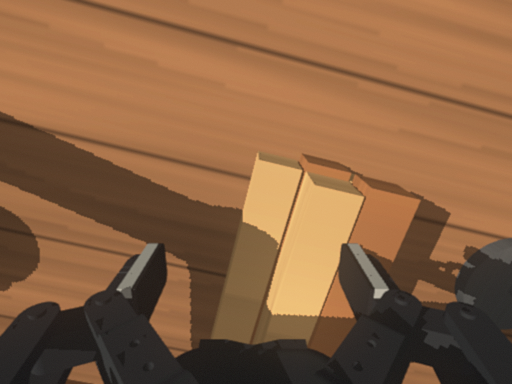

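```bash
cat >> h.py <<'E'
from scipy.spatial.transform import Rotation as R
def cam(n,s=None):
    m=viewer.camera_model(n); f=192/np.tan(np.radians(m['fovy']/2))
    if n=='wrist':
        M=np.array(m['mount']); Rt=R.from_euler('xyz',s['tool_rot']).as_matrix()
        return f,m['cx'],m['cy'],Rt@M[:3,3]+s['position'],Rt@M[:3,:3]
    return f,m['cx'],m['cy'],m['eye'],R.from_euler('xyz',m['rotation']).as_matrix()
def ray(c,u,v):
    f,cx,cy,e,A=c; return A@np.array([(u-cx)/f,-(v-cy)/f,-1])
def onz(c,u,v,z):
    d=ray(c,u,v); return c[3]+d*(z-c[3][2])/d[2]
def proj(c,p):
    f,cx,cy,e,A=c; q=A.T@(np.asarray(p)-e); return np.array([cx+f*q[0]/-q[2], cy-f*q[1]/-q[2]])
def tri(c1,p1,c2,p2):
    d1=ray(c1,*p1);d2=ray(c2,*p2);X=np.linalg.lstsq(np.c_[d1,-d2],c2[3]-c1[3],rcond=None)[0]
    a=c1[3]+d1*X[0];b=c2[3]+d2*X[1];return (a+b)/2,np.linalg.norm(a-b)
def crop(im,x0,y0,x1,y1,k,f):
    cv2.imwrite('pics/'+f,cv2.resize(im[y0:y1,x0:x1,::-1],None,fx=k,fy=k,interpolation=cv2.INTER_CUBIC))
E
python3 - <<'E'
from h import *
t=cv2.imread('pics/top0.png')[:,:,::-1]; s=cv2.imread('pics/side0.png')[:,:,::-1]
crop(t,95,185,385,285,2.7,'tc.png'); crop(s,115,130,345,350,2.7,'sc.png')
c=cam('top');
for p in [(185,229),(231,230),(281,221),(270,256),(348,224),(130,227),(307,258),(245,138)]: print(p,onz(c,*p,40).round(),proj(cam('side'),onz(c,*p,40)).round())
E
```

```text
(185, 229) [488. 216.  40.] [183. 186.]
(231, 230) [482.  73.  40.] [205. 216.]
(281, 221) [507. -82.  40.] [245. 250.]
(270, 256) [400. -46.  40.] [197. 260.]
(348, 224) [ 493. -289.   40.] [296. 320.]
(130, 227) [498. 387.  40.] [162. 156.]
(307, 258) [ 391. -159.   40.] [219. 298.]
(245, 138) [770.  24.  40.] [303. 185.]
```

View pics/tc.png

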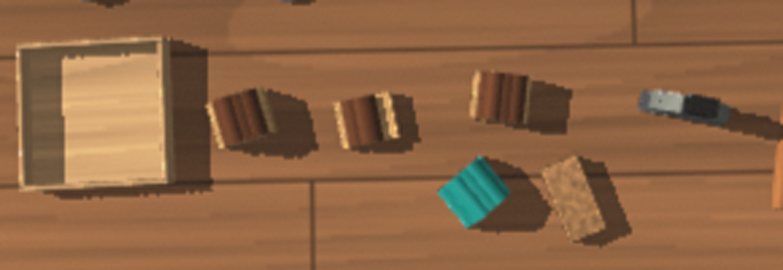

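View pics/sc.png

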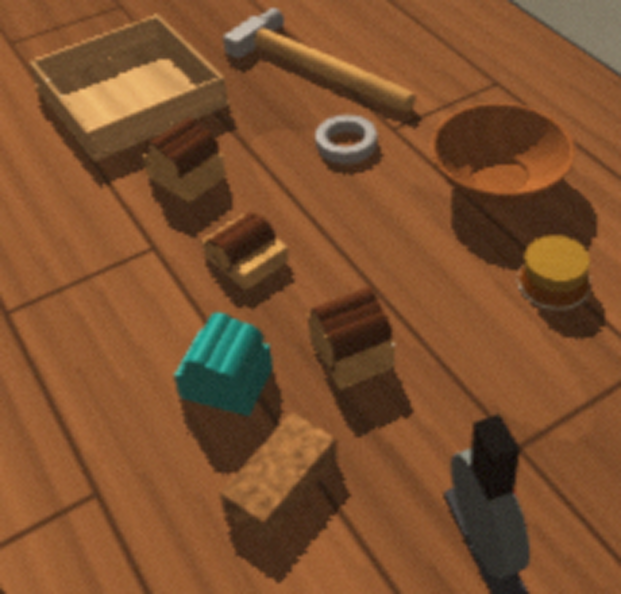

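```bash
cat >> h.py <<'E'
def go(p,rpy):
    s=sensors.read_state(); A=R.from_euler('xyz',s['tool_rot']); B=R.from_euler('xyz',rpy)
    print('shift',(A.inv().apply(np.array(p)-s['position'])/1000).round(4),'turn',(A.inv()*B).as_rotvec().round(4))
E
python3 - <<'E'
from h import *
go((482,73,215),(np.pi,0,0.1))
E
```

```text
shift [-0.5557 -0.4855  0.0163] turn [-1.20e-03  1.20e-03 -1.43e+00]
```

```bash
python3 -m crank '[[-0.033,-0.029,0,0,0,-0.07,1],[-0.556,-0.486,0.016,0,0,-1.43,1],[-0.556,-0.486,0.016,0,0,-1.43,1],[-0.556,-0.486,0.016,0,0,-1.43,1],[-0.556,-0.486,0.016,0,0,-1.43,1]]'
python3 -c "
from h import *
go((482,73,215),(np.pi,0,0.1))"
```

```text
time_s: 0.65
position: [255.6, -364.3, 226.2]
tool_rot: [-3.141, 0.0, -0.654]
force: [1.9, -0.7, 0.5]
grip_width: 0.999
shift [-0.0866 -0.4847  0.0114] turn [-3.000e-04  0.000e+00 -7.545e-01]
```

```bash
python3 -m crank '[[-0.087,-0.485,0.011,0,0,-0.755,1],[-0.087,-0.485,0.011,0,0,-0.755,1],[-0.087,-0.485,0.011,0,0,-0.755,1],[-0.087,-0.485,0.011,0,0,-0.755,1],[-0.087,-0.485,0.011,0,0,-0.755,1]]'
python3 -c "
from h import *
go((482,73,215),(np.pi,0,0.1))"
```

```text
time_s: 1.15
position: [371.5, -142.8, 221.0]
tool_rot: [3.141, -0.001, 0.096]
force: [1.2, -1.5, -0.2]
grip_width: 0.999
shift [ 0.1306 -0.2043  0.006 ] turn [ 0.0004 -0.0005 -0.0042]
```

```bash
python3 -m crank '[[0.13,-0.204,0.006,0,0,0,1],[0.13,-0.204,0.006,0,0,0,1],[0.13,-0.204,0.006,0,0,0,1],[0.13,-0.204,0.006,0,0,0,1],[0.13,-0.204,0.006,0,0,0,1]]'
python3 -m crank '[[0.03,-0.03,0.003,0,0,0,1],[0.02,-0.025,0.003,0,0,0,1],[0.02,-0.025,0.003,0,0,0,1],[0.02,-0.025,0.003,0,0,0,1],[0.02,-0.025,0.003,0,0,0,1]]'
python3 -c "
from h import *
s,im=shot('wrist','wr1.png');print(s['position'],s['tool_rot']);"
```

```text
time_s: 1.65
position: [482.8, 72.8, 214.7]
tool_rot: [-3.141, 0.0, 0.091]
force: [0.8, -0.6, 1.0]
grip_width: 0.998
time_s: 2.15
position: [499.9, 95.9, 213.3]
tool_rot: [3.142, -0.002, 0.089]
force: [0.2, -0.9, 0.4]
grip_width: 1.003
[499.92116021  95.94740734 213.28238401] [ 3.14155743e+00 -2.28719600e-03  8.85191790e-02]
```

View pics/wr1.png

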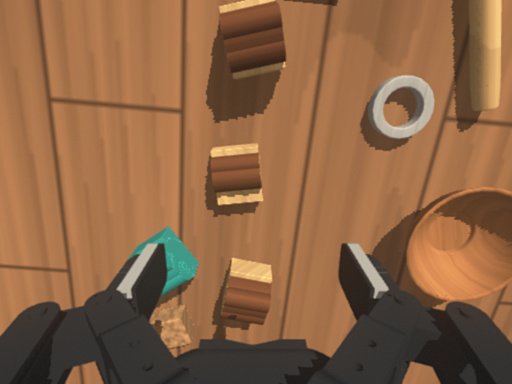

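```bash
python3 -c "
from h import *
im=cv2.imread('pics/wr1.png')[:,:,::-1]
crop(im,190,0,300,340,1.75,'w1a.png');crop(im,195,130,280,220,8,'w1b.png')
s={'position':np.array([499.92,95.95,213.28]),'tool_rot':np.array([3.14156,-.00229,.08852])}
c=cam('wrist',s)
for p in [(237,175),(252,38),(247,290),(180,260)]:print(onz(c,*p,30).round(1))"
```

```text
[484.   81.7  30. ]
[488.5 222.4  30. ]
[508.  -70.8  30. ]
[421.5 -34.   30. ]
```

View pics/w1b.png

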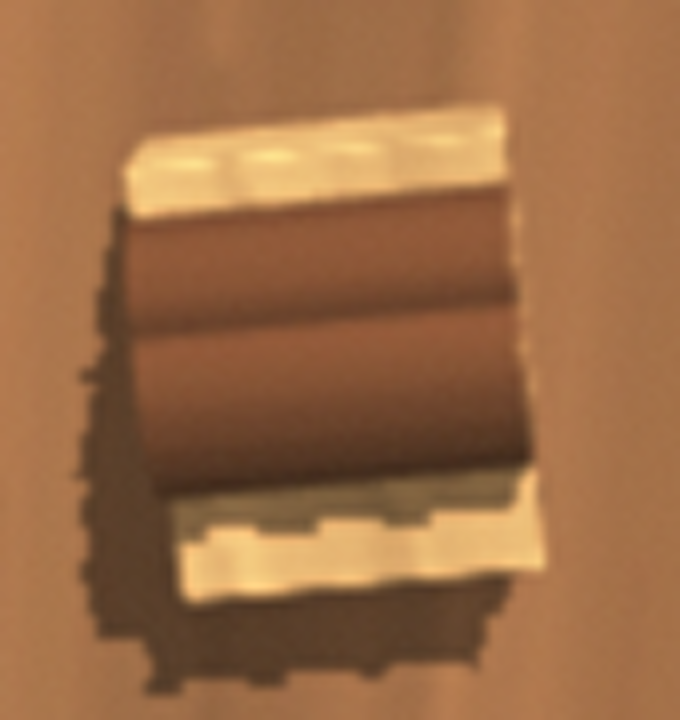

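View pics/w1a.png

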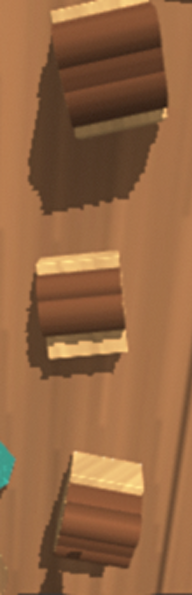

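```bash
python3 -c "
from h import *
s={'position':np.array([499.92,95.95,213.28]),'tool_rot':np.array([3.14156,-.00229,.08852])}
c=cam('wrist',s)
P=[onz(c,195+x/8,130+y/8,z) for x,y,z in[(125,168,22),(507,138,22),(545,572,22),(182,604,22),(148,137,0),(502,103,0)]]
P=np.array(P);print(P.round(1));print([np.linalg.norm(P[i]-P[j]).round(1) for i,j in((0,1),(1,2),(2,3),(3,0),(4,5))]);print('c',P[:4].mean(0), [np.arctan2(*(P[b]-P[a])[[1,0]]).round(3) for a,b in((0,1),(3,2),(4,5))], [np.arctan2(*-(P[b]-P[a])[[0,1]]).round(3) for a,b in((3,0),(2,1))])
t=cam('top');print(proj(t,[*P[:4].mean(0)[:2],22]))"

```

```text
[[452.2 104.7  22. ]
 [505.3 113.7  22. ]
 [517.1  49.4  22. ]
 [463.6  39.5  22. ]
 [452.7 105.    0. ]
 [504.9 114.8   0. ]]
[np.float64(53.9), np.float64(65.4), np.float64(54.4), np.float64(66.2), np.float64(53.1)]
c [484.54919451  76.83966153  22.        ] [np.float64(0.168), np.float64(0.182), np.float64(0.185)] [np.float64(2.967), np.float64(2.96)]
[230.12409884 229.27931743]
```

```bash
python3 -c "
from h import *
go((484.5,76.8,60),(np.pi,0,0.178))"
```

```text
shift [-0.0175  0.0177  0.1533] turn [ 0.0001 -0.0024 -0.0895]
```

```bash
python3 -m crank '[[-0.01,0.01,0.03,0,-0.002,-0.06,1],[-0.0175,0.0177,0.075,0,-0.002,-0.09,1],[-0.0175,0.0177,0.12,0,-0.002,-0.09,1],[-0.0175,0.0177,0.148,0,-0.002,-0.09,1],[-0.0175,0.0177,0.153,0,-0.002,-0.09,1]]'
python3 -c "
from h import *
go((484.5,76.8,1.5),(np.pi,0,0.178));shot('wrist','wr2.png')"
```

```text
time_s: 2.7
position: [481.6, 76.7, 55.4]
tool_rot: [-3.141, 0.008, 0.179]
force: [-0.4, 0.2, -0.6]
grip_width: 1.0
shift [0.0033 0.0004 0.0539] turn [-0.0006  0.0079  0.0006]
```

View pics/wr2.png

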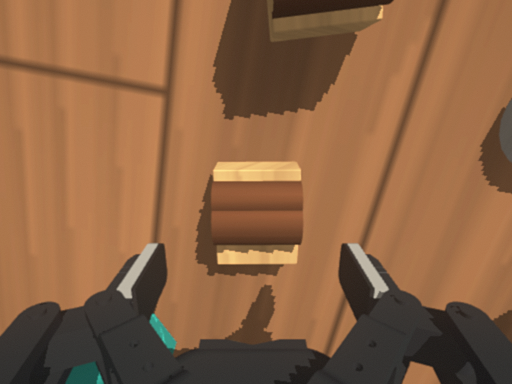

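```bash
python3 -m crank '[[0.001,0,0.02,0,0,0,1],[0.002,0,0.035,0,0,0,1],[0.002,0,0.047,0,0,0,1],[0.002,0,0.052,0,0,0,1],[0.002,0,0.053,0,0,0,1]]'
python3 -m crank '[[0,0,0,0,0,0,0.3],[0,0,0,0,0,0,-0.2],[0,0,0,0,0,0,-1],[0,0,0,0,0,0,-1],[0,0,0,0,0,0,-1]]'
```

```text
time_s: 3.25
position: [485.9, 77.9, 5.8]
tool_rot: [-3.141, 0.003, 0.18]
force: [0.4, -0.5, -0.5]
grip_width: 0.998
time_s: 3.75
position: [486.8, 78.0, 7.2]
tool_rot: [3.142, 0.0, 0.18]
force: [0.2, -0.6, 5.1]
grip_width: 0.62
```

```bash
python3 -m crank '[[0,0,0,0,0,0,-1],[0,0,-0.01,0,0,0,-1],[0,0,-0.03,0,0,0,-1],[0,0,-0.06,0,0,0,-1],[0,0,-0.09,0,0,0,-1]]'
python3 -m crank '[[0,0,-0.03,0,0,0,-1],[0,0,-0.06,0,0,0,-1],[0,0,-0.075,0,0,0,-1],[0,0,-0.08,0,0,0,-1],[0,0,-0.08,0,0,0,-1]]'
python3 -c "
from h import *
shot('wrist','wr3.png');s,t=shot('top','top3.png');crop(t,80,180,270,270,4,'t3.png')
im=cv2.imread('pics/top0.png')[:,:,::-1];crop(im,90,190,170,265,7,'tray.png')
"
```

```text
time_s: 4.25
position: [485.4, 77.9, 96.5]
tool_rot: [-3.141, 0.004, 0.18]
force: [0.8, 0.6, -1.0]
grip_width: 0.621
time_s: 4.75
position: [486.3, 78.0, 175.7]
tool_rot: [-3.142, 0.002, 0.18]
force: [0.4, -0.3, -1.6]
grip_width: 0.621
```

View pics/wr3.png

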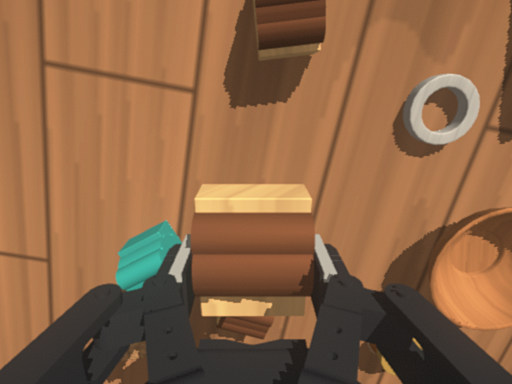

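View pics/tray.png

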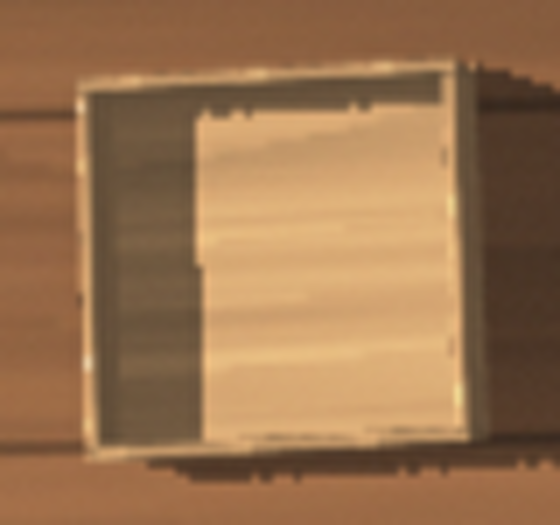

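```bash
python3 -c "
from h import *
c=cam('top');print(onz(c,90+276/7,190+260/7,40))
go((498,388,130),(np.pi,0,0.18))"
```

```text
[497.24823213 388.51641379  40.        ]
shift [ 0.0678 -0.3028  0.0439] turn [-0.0004  0.0051 -0.    ]
```

```bash
python3 -m crank '[[0.005,-0.02,0,0,0,0,-1],[0.014,-0.06,0.0,0,0,0,-1],[0.024,-0.105,0.0,0,0,0,-1],[0.034,-0.15,0.0,0,0,0,-1],[0.044,-0.195,0,0,0,0,-1]]'
python3 -m crank '[[0.01,-0.045,0,0,0,0,-1],[0.018,-0.08,0.01,0,0,0,-1],[0.023,-0.1,0.02,0,0,0,-1],[0.024,-0.108,0.04,0,0,0,-1],[0.024,-0.108,0.044,0,0,0,-1]]'
python3 -c "
from h import *
go((497.5,388.5,18),(np.pi,0,0.18));shot('wrist','wr4.png')"
```

```text
time_s: 5.35
position: [494.0, 279.1, 173.9]
tool_rot: [3.141, 0.005, 0.18]
force: [1.1, -0.5, -0.7]
grip_width: 0.623
time_s: 5.85
position: [496.8, 388.4, 126.4]
tool_rot: [3.138, 0.01, 0.182]
force: [-1.0, -0.8, -1.8]
grip_width: 0.619
shift [ 0.0017 -0.0003  0.1084] turn [0.0031 0.0096 0.0019]
```

View pics/wr4.png

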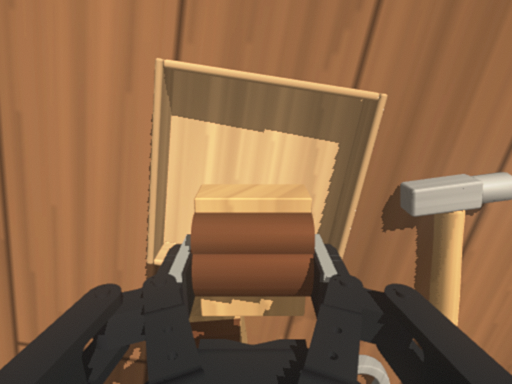

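```bash
python3 -m crank '[[0,0,0.03,0,0,0,-1],[0.001,0,0.065,0,0,0,-1],[0.001,0,0.09,0,0,0,-1],[0.001,0,0.1,0,0,0,-1],[0.001,0,0.104,0,0,0,-1]]'
python3 -m crank '[[0,0,0,0,0,0,-1],[0,0,0.002,0,0,0,-1],[0,0,0.004,0,0,0,-1],[0,0,0.004,0,0,0,-1],[0,0,0.004,0,0,0,-1]]'
```

```text
time_s: 6.4
position: [499.5, 387.4, 27.1]
tool_rot: [3.141, 0.004, 0.179]
force: [-0.5, 0.1, -0.7]
grip_width: 0.624
time_s: 6.9
position: [499.9, 388.6, 24.5]
tool_rot: [-3.141, 0.001, 0.18]
force: [-1.1, -0.2, -0.6]
grip_width: 0.619
```

```bash
python3 -m crank '[[0,0,0.002,0,0,0,-1],[0,0,0.004,0,0,0,-1],[0,0,0.006,0,0,0,-1],[0,0,0.008,0,0,0,-1],[0,0,0.008,0,0,0,-1]]'
```

```text
time_s: 7.4
position: [499.5, 388.2, 15.4]
tool_rot: [3.141, 0.003, 0.18]
force: [0.0, -0.1, -1.3]
grip_width: 0.62
```

```bash
python3 -m crank '[[0,0,0.001,0,0,0,-1],[0,0,0.002,0,0,0,-1],[0,0,0.003,0,0,0,-1],[0,0,0.003,0,0,0,-0.3],[0,0,0.003,0,0,0,0.8]]'
python3 -m crank '[[0,0,0,0,0,0,1],[0,0,0,0,0,0,1],[0,0,-0.02,0,0,0,1],[0,0,-0.06,0,0,0,1],[0,0,-0.1,0,0,0,1]]'
python3 -m crank '[[0,0,-0.04,0,0,0,1],[0,0,-0.08,0,0,0,1],[0,0,-0.11,0,0,0,1],[0,0,-0.12,0,0,0,1],[0,0,-0.12,0,0,0,1]]'
python3 -c "
from h import *
shot('wrist','wr5.png')
s,im=shot('top','top5.png');crop(im,320,140,400,290,4,'g5.png')"
```

```text
time_s: 7.9
position: [499.8, 388.5, 13.2]
tool_rot: [-3.141, 0.002, 0.18]
force: [1.0, -0.1, -0.3]
grip_width: 0.771
time_s: 8.4
position: [499.3, 388.0, 113.0]
tool_rot: [3.141, 0.004, 0.18]
force: [0.5, 0.1, -0.2]
grip_width: 1.001
time_s: 8.9
position: [500.6, 388.8, 234.7]
tool_rot: [-3.14, -0.001, 0.18]
force: [-0.2, -0.2, -0.3]
grip_width: 1.0
```

View pics/wr5.png

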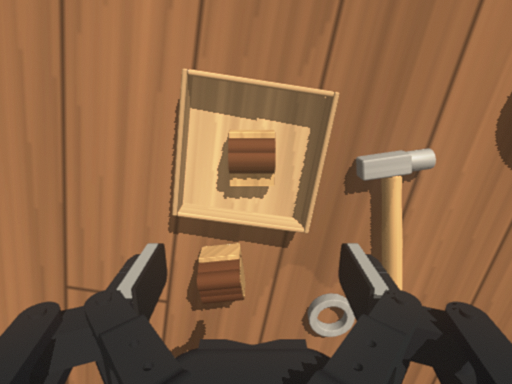

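```bash
python3 -c "
from h import *
im=cv2.imread('pics/wr5.png')[:,:,::-1];crop(im,180,230,260,310,7,'a5.png')
go((505,-70,225),(np.pi,0,0.0))"
```

```text
shift [-0.0769  0.4518  0.0065] turn [0.0015 0.0045 0.18  ]
```

View pics/a5.png

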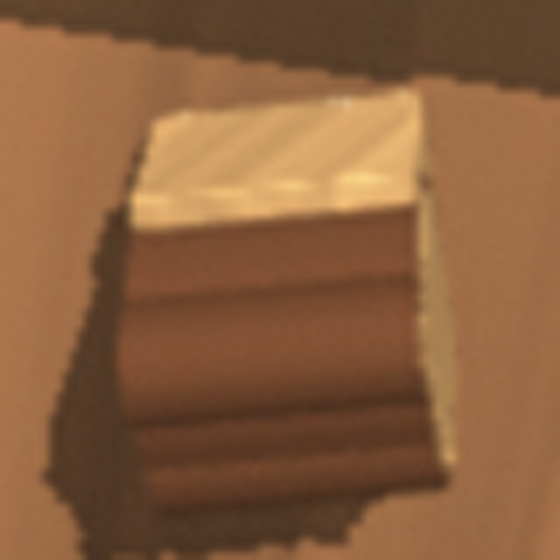

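```bash
python3 -m crank '[[-0.01,0.05,0.002,0,0.002,0.05,1],[-0.04,0.24,0.006,0,0.004,0.18,1],[-0.04,0.24,0.006,0,0.004,0.18,1],[-0.04,0.24,0.006,0,0.004,0.18,1],[-0.04,0.24,0.006,0,0.004,0.18,1]]'
python3 -m crank '[[-0.005,0.02,0,0,0,0.03,1],[-0.006,0.025,0,0,0,0.03,1],[-0.006,0.025,0,0,0,0.03,1],[-0.006,0.025,0,0,0,0.03,1],[-0.006,0.025,0,0,0,0.03,1]]'
python3 -c "
from h import *
s,im=shot('wrist','wr6.png');print(repr(s['position']),repr(s['tool_rot']))
go((505,-140,225),(np.pi,0,0.0))"
```

```text
time_s: 9.5
position: [502.6, 142.8, 223.8]
tool_rot: [3.14, 0.002, -0.0]
force: [2.0, 0.2, 0.9]
grip_width: 0.998
time_s: 10.0
position: [497.7, 121.4, 226.4]
tool_rot: [-3.141, -0.001, -0.028]
force: [-0.8, 0.1, -0.3]
grip_width: 1.001
array([497.65896511, 121.40367565, 226.35362874]) array([-3.14133318e+00, -9.43203001e-04, -2.79399299e-02])
shift [0.0146 0.261  0.0015] turn [-0.0002 -0.0013 -0.028 ]
```

View pics/wr6.png

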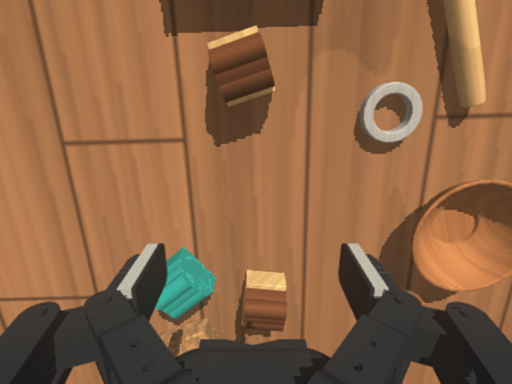

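```bash
python3 -m crank '[[0.001,0.045,0,0,0,0,1],[0.014,0.26,0,0,0,-0.028,1],[0.014,0.26,0,0,0,-0.028,1],[0.014,0.26,0,0,0,-0.028,1],[0.014,0.26,0,0,0,-0.028,1]]'
python3 -m crank '[[0,0.02,0,0,0,0,1],[0,0.02,0,0,0,0,1],[0,0.02,0,0,0,0,1],[0,0.02,0,0,0,0,1],[0,0.02,0,0,0,0,1]]'
python3 -c "
from h import *
s,im=shot('wrist','wr7.png');print(repr(s['position']),repr(s['tool_rot']))
a=cv2.imread('pics/wr6.png')[:,:,::-1];crop(a,195,15,285,115,6,'a6.png')
"
```

```text
time_s: 10.55
position: [503.7, -125.8, 227.1]
tool_rot: [-3.141, -0.003, -0.0]
force: [0.5, -0.6, 0.6]
grip_width: 1.002
time_s: 11.05
position: [503.7, -143.3, 227.2]
tool_rot: [-3.141, -0.002, 0.0]
force: [-0.6, -0.4, 0.7]
grip_width: 0.993
array([ 503.72438232, -143.3153526 ,  227.15741675]) array([-3.14137015e+00, -2.31341740e-03,  2.72160081e-04])
```

View pics/wr7.png

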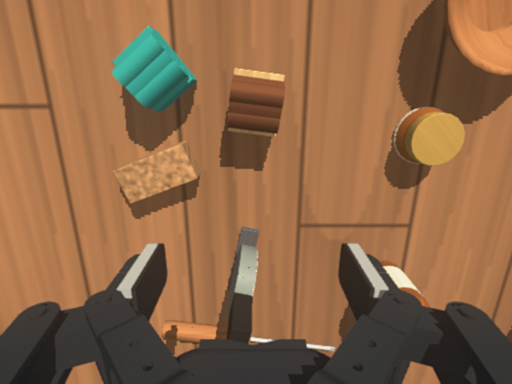

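View pics/a6.png

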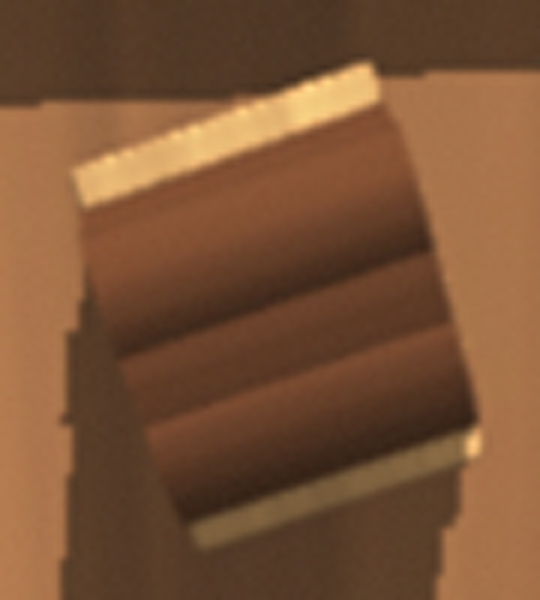

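```bash
python3 -c "
from h import *
a=cv2.imread('pics/wr7.png')[:,:,::-1];crop(a,215,55,300,150,6,'b7.png')
a=cv2.imread('pics/side0.png')[:,:,::-1];crop(a,150,160,280,290,6,'s0.png')
"
```

```text
(no output)
```

View pics/b7.png

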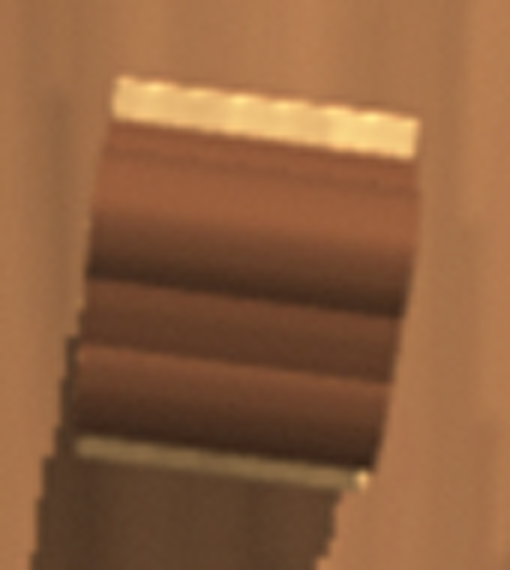

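View pics/s0.png

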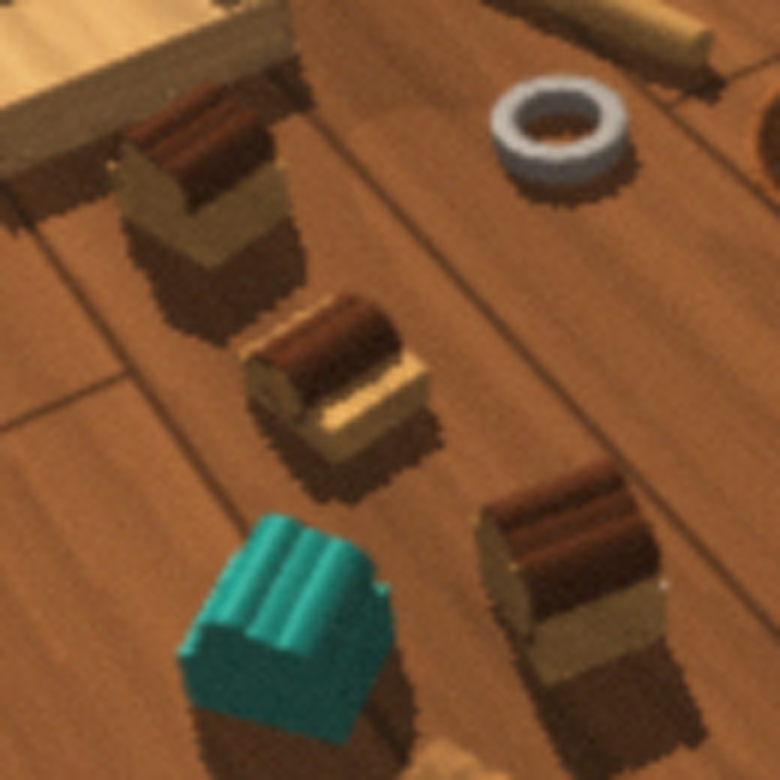

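```bash
python3 -c "
from h import *
s={'position':np.array([503.724,-143.315,227.157]),'tool_rot':np.array([-3.14137,-.00231,.00027])}
c=cam('wrist',s)
q=[(112,78),(420,120),(365,490),(75,457)]
for z in (30,35,40,45):
  P=np.array([onz(c,215+x/6,55+y/6,z) for x,y in q]);print(z,P.mean(0).round(1),[np.linalg.norm(P[i]-P[j]).round(1) for i,j in((0,1),(1,2),(2,3),(3,0))],[np.arctan2(*(P[b]-P[a])[[1,0]]).round(3) for a,b in((0,1),(3,2))], [np.arctan2(*-(P[b]-P[a])[[0,1]]).round(3) for a,b in((3,0),(2,1))])
P=[onz(c,215+x/6,55+y/6,60) for x,y in[(92,225),(415,262)]];print(P)
for u,v in [(249,230),(240,340)]:print(onz(c,u,v,8))
"
```

```text
30 [507.2 -79.2  30. ] [np.float64(54.8), np.float64(65.8), np.float64(54.7), np.float64(66.5)] [np.float64(-0.126), np.float64(-0.112)] [np.float64(-3.019), np.float64(-3.018)]
35 [507.2 -79.   35. ] [np.float64(54.0), np.float64(64.8), np.float64(53.9), np.float64(65.6)] [np.float64(-0.126), np.float64(-0.112)] [np.float64(-3.019), np.float64(-3.018)]
40 [507.1 -78.7  40. ] [np.float64(53.1), np.float64(63.9), np.float64(53.1), np.float64(64.6)] [np.float64(-0.126), np.float64(-0.112)] [np.float64(-3.019), np.float64(-3.018)]
45 [507.1 -78.5  45. ] [np.float64(52.3), np.float64(62.9), np.float64(52.3), np.float64(63.6)] [np.float64(-0.126), np.float64(-0.112)] [np.float64(-3.019), np.float64(-3.018)]
[array([482.12749808, -67.14254958,  60.        ]), array([535.28822173, -72.93635249,  60.        ])]
[ 499.52569321 -242.50313757    8.        ]
[ 485.28553905 -427.71825849    8.        ]
```

```bash
python3 -c "
from h import *
a=cv2.imread('pics/top5.png')[:,:,::-1];crop(a,320,205,380,245,12,'g5.png')
a=cv2.imread('pics/side0.png')[:,:,::-1];crop(a,265,270,335,365,6,'g5s.png')
"
```

View pics/g5.png

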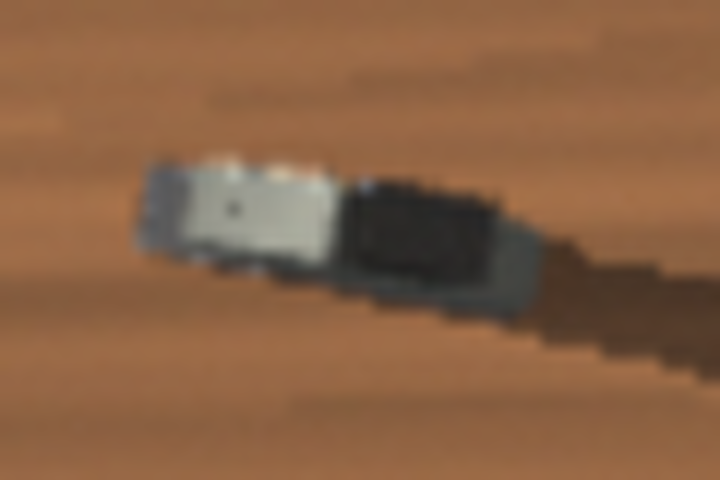

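View pics/g5s.png

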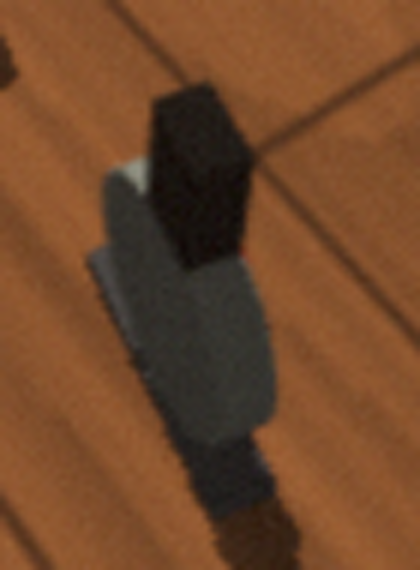

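```bash
python3 -c "
from h import *
t=cam('top');sd=cam('side')
print(tri(t,(356.2,224.3),sd,(298.5,291.7)), onz(t,356.2,224.3,145),onz(sd,298.5,291.7,145))
p=onz(t,320+140/12,205+205/12,8);q=onz(t,320+542/12,205+275/12,8);print(p,q)
w=onz(t,320+165/12,205+160/12,0);print(w)
# direction from housing edges
"
```

```text
(array([ 489.00687222, -293.53211614,  144.27284108]), np.float64(1.47354116819318)) [ 489.60510741 -293.80840915  145.        ] [ 488.00911088 -293.53310897  145.        ]
[ 500.92113973 -243.69988325    8.        ] [ 480.39279589 -348.56704852    8.        ]
[ 512.88867951 -251.89027328    0.        ]
```

```bash
python3 -c "
from h import *
B=R.from_euler('xyz',(np.pi,0,-1.76))*R.from_rotvec([-.35,0,0]);e=B.as_euler('xyz');print(e)
go((545,-304,215),(np.pi,0,-1.76));go((545,-304,160),e)"
```

```text
[ 2.79159265  0.         -1.76      ]
shift [0.0413 0.1606 0.0123] turn [-2.2000e-03 -1.6000e-03  1.7601e+00]
shift [0.0411 0.1606 0.0673] turn [-0.2565 -0.3092  1.7399]
```

```bash
python3 -m crank '[[0.004,0.016,0,0,0,0.15,1],[0.008,0.032,0,0,0,0.3,1],[0.012,0.048,0,0,0,0.45,1],[0.016,0.064,0,0,0,0.6,1],[0.02,0.08,0,0,0,0.75,1]]'
python3 -c "
from h import *
go((545,-304,225),(np.pi,0,-1.76))"
```

```text
time_s: 11.6
position: [523.7, -224.5, 227.2]
tool_rot: [-3.14, -0.002, -0.757]
force: [0.3, 0.1, -0.4]
grip_width: 1.0
shift [0.0701 0.0432 0.0022] turn [-2.3000e-03 -7.0000e-04  1.0033e+00]
```

```bash
python3 -m crank '[[0.01,0.007,0,0,0,0.15,1],[0.02,0.014,0,0,0,0.3,1],[0.035,0.022,0,0,0,0.45,1],[0.05,0.03,0,0,0,0.6,1],[0.06,0.036,0,0,0,0.75,1]]'
python3 -c "
from h import *
go((545,-304,225),(np.pi,0,-1.76))
go((545,-304,160),( 2.7916,0,-1.76))"
```

```text
time_s: 12.1
position: [543.1, -292.0, 226.9]
tool_rot: [-3.14, -0.0, -1.507]
force: [0.3, 0.4, 0.7]
grip_width: 1.001
shift [ 0.0121 -0.0012  0.0019] turn [-1.900e-03  2.000e-04  2.528e-01]
shift [ 0.0121 -0.001   0.0669] turn [-0.3501 -0.0441  0.2503]
```

```bash
python3 -m crank '[[0.006,0,0.005,-0.08,-0.01,0.1,1],[0.012,-0.001,0.02,-0.16,-0.02,0.2,1],[0.012,-0.001,0.04,-0.26,-0.035,0.25,1],[0.012,-0.001,0.06,-0.35,-0.044,0.25,1],[0.012,-0.001,0.067,-0.35,-0.044,0.25,1]]'
python3 -c "
from h import *
s,im=shot('wrist','wr8.png');print(s['position'],s['tool_rot'])
np.save('wr8.npy',np.r_[s['position'],s['tool_rot']])"
```

```text
time_s: 12.6
position: [544.9, -302.4, 153.2]
tool_rot: [2.782, 0.003, -1.752]
force: [-0.2, -0.7, -2.4]
grip_width: 1.001
[ 544.9136922  -302.37272895  153.24875657] [ 2.78172486  0.00338919 -1.75209623]
```

View pics/wr8.png

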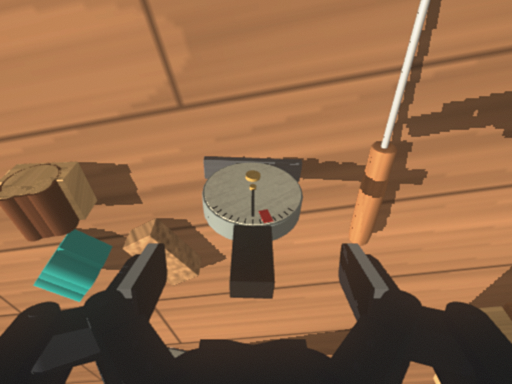

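```bash
python3 -c "
from h import *
im=cv2.imread('pics/wr8.png')[:,:,::-1];crop(im,195,140,310,305,3.6,'d8.png')
v=np.load('wr8.npy');c=cam('wrist',{'position':v[:3],'tool_rot':v[3:]})
h=cv2.cvtColor(im.copy(),cv2.COLOR_RGB2HSV);m=((h[...,0]<6)|(h[...,0]>174))&(h[...,1]>150)&(h[...,2]>90);m[:200]=0;m[230:]=0;m[:,:240]=0;m[:,290:]=0
ys,xs=np.nonzero(m);print(len(xs),xs.mean(),ys.mean())
mk=(xs.mean(),ys.mean())
# foot corners
for u,w in [(205,157),(302,159)]:print(onz(c,u,w,0),onz(c,u,w,8))
for yaw in(-.15,-.2):
  n=np.array([np.cos(yaw),np.sin(yaw),0]);p0=np.array([489,-294,0])+11*n;yv=np.array([-n[1],n[0],0])
  for uv in [mk,(253,177),(253,215)]:
    d=ray(c,*uv);X=c[3]+d*((p0-c[3])@n)/(d@n);print(yaw,((X-p0)@yv).round(1),X[2].round(1))
"
```

```text
108 265.31481481481484 215.86111111111111
[ 510.37038386 -245.99041931    0.        ] [ 515.24744018 -248.42935708    8.        ]
[ 490.22778943 -343.43022755    0.        ] [ 495.72870915 -342.85122591    8.        ]
-0.15 -8.4 84.4
-0.15 1.6 32.0
-0.15 1.5 83.1
-0.2 -7.9 84.0
-0.2 2.1 32.1
-0.2 2.1 83.2
```

View pics/d8.png

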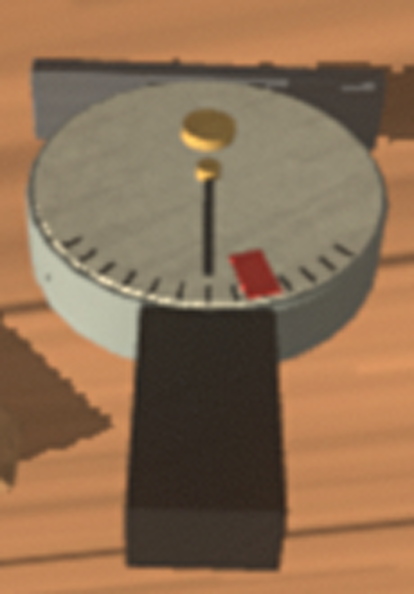

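```bash
python3 -c "
from h import *
go((545,-302,225),( np.pi,0,-1.75))"
```

```text
shift [-0.0008  0.0244 -0.0662] turn [ 0.3562  0.0033 -0.0019]
```

```bash
python3 -m crank '[[0,0.007,-0.02,0.05,0,0,1],[0,0.015,-0.04,0.12,0,0,1],[0,0.024,-0.066,0.24,0,0,1],[0,0.024,-0.066,0.356,0,0,1],[0,0.024,-0.066,0.356,0,0,1]]'
python3 -c "
from h import *
go((520,-297,225),(np.pi,0,-0.2))"
```

```text
time_s: 13.15
position: [542.6, -303.4, 235.5]
tool_rot: [-3.126, -0.003, -1.756]
force: [-0.4, 0.2, -0.4]
grip_width: 0.994
shift [-0.0021  0.0235  0.0101] turn [-0.0104 -0.0146 -1.5555]
```

```bash
python3 -m crank '[[0,0.004,0.002,0,-0.002,-0.15,1],[0,0.008,0.004,-0.002,-0.004,-0.3,1],[0,0.012,0.006,-0.004,-0.006,-0.45,1],[0,0.014,0.006,-0.006,-0.008,-0.6,1],[0,0.016,0.006,-0.007,-0.01,-0.75,1]]'
python3 -c "
from h import *
go((500,-295,225),(np.pi,0,-0.2))"
```

```text
time_s: 13.65
position: [528.8, -300.7, 225.0]
tool_rot: [-3.14, 0.007, -0.998]
force: [0.1, -0.7, 0.2]
grip_width: 1.0
shift [-0.0204  0.0211  0.0002] turn [-0.0041  0.0066 -0.798 ]
```

```bash
python3 -m crank '[[-0.004,0.004,0,0,0,-0.15,1],[-0.008,0.008,0,0,0.002,-0.3,1],[-0.012,0.012,0,-0.002,0.004,-0.45,1],[-0.016,0.016,0,-0.003,0.005,-0.6,1],[-0.02,0.021,0,-0.004,0.006,-0.75,1]]'
python3 -c "
from h import *
go((488.7,-292.8,200),(np.pi,0,-0.2))"
```

```text
time_s: 14.15
position: [500.4, -295.1, 225.2]
tool_rot: [-3.141, 0.0, -0.248]
force: [0.0, -0.2, -0.5]
grip_width: 1.002
shift [-0.0119  0.0007  0.0252] turn [-0.0001  0.0003 -0.0478]
```

```bash
python3 -m crank '[[-0.006,0,0.006,0,0,-0.025,1],[-0.012,0.001,0.015,0,0,-0.048,1],[-0.012,0.001,0.023,0,0,-0.048,1],[-0.012,0.001,0.025,0,0,-0.048,1],[-0.012,0.001,0.025,0,0,-0.048,1]]'
python3 -c "
from h import *
go((488.7,-292.8,104),(np.pi,0,-0.2));s,im=shot('wrist','wr9.png')
c=cam('wrist',s);print(proj(c,(488.7,-292.8,145)))"
```

```text
time_s: 14.65
position: [488.5, -293.1, 198.7]
tool_rot: [-3.141, 0.001, -0.208]
force: [-0.1, -0.0, 0.1]
grip_width: 1.0
shift [ 0.0003 -0.0003  0.0947] turn [-0.001   0.0014 -0.0079]
[253.03800477 207.75591406]
```

View pics/wr9.png

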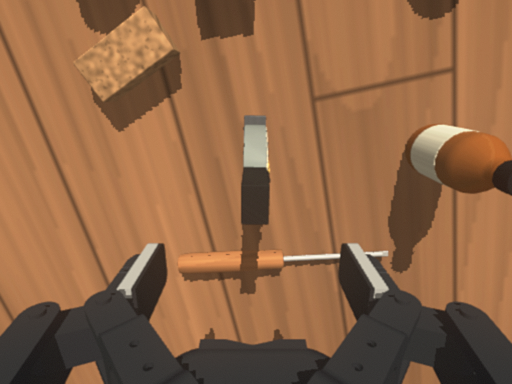

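```bash
python3 -m crank '[[0,0,0.02,0,0,0,1],[0,0,0.045,0,0,0,1],[0,0,0.07,0,0,0,1],[0,0,0.088,0,0,0,1],[0,0,0.094,0,0,0,1]]'
python3 -m crank '[[0,0,0,0,0,0,1],[0,0,0,0,0,0,0.6],[0,0,0,0,0,0,0.2],[0,0,0,0,0,0,-0.2],[0,0,0,0,0,0,-0.4]]'
```

```text
time_s: 15.2
position: [487.8, -292.7, 103.1]
tool_rot: [-3.14, 0.003, -0.207]
force: [0.5, -0.2, -0.1]
grip_width: 1.001
time_s: 15.7
position: [488.8, -293.5, 106.1]
tool_rot: [-3.142, -0.001, -0.207]
force: [-0.4, -0.2, 0.1]
grip_width: 0.331
```

```bash
python3 -m crank '[[0,0,0.002,0,0,0,-0.5],[0,0,0.003,0,0,0,-0.6],[0,0,0.003,0,0,0,-1],[0,0,0.003,0,0,0,-1],[0,0,0.003,0,0,0,-1]]'
python3 -m crank '[[0,0,0,0,0,0,-1],[0,0,0,0,0,0,-1],[0,0,-0.005,0,0,0,-1],[0,0,-0.015,0,0,0,-1],[0,0,-0.03,0,0,0,-1]]'
python3 -m crank '[[0,0,-0.02,0,0,0,-1],[0,0,-0.045,0,0,0,-1],[0,0,-0.065,0,0,0,-1],[0,0,-0.075,0,0,0,-1],[0,0,-0.075,0,0,0,-1]]'
python3 -c "
from h import *
go((508.3,-70.1,220),(np.pi,0,-0.12));s,im=shot('wrist','wr10.png')"
```

```text
time_s: 16.2
position: [489.2, -293.7, 103.8]
tool_rot: [3.141, -0.002, -0.207]
force: [0.5, -0.5, 6.1]
grip_width: 0.229
time_s: 16.7
position: [487.7, -292.8, 131.3]
tool_rot: [-3.14, 0.004, -0.207]
force: [-0.0, 0.2, -3.4]
grip_width: 0.23
time_s: 17.2
position: [489.1, -293.8, 209.8]
tool_rot: [3.141, -0.003, -0.207]
force: [0.3, -0.7, -3.7]
grip_width: 0.228
shift [-0.0271 -0.2228 -0.0105] turn [ 0.001  -0.0032 -0.0866]
```

View pics/wr10.png

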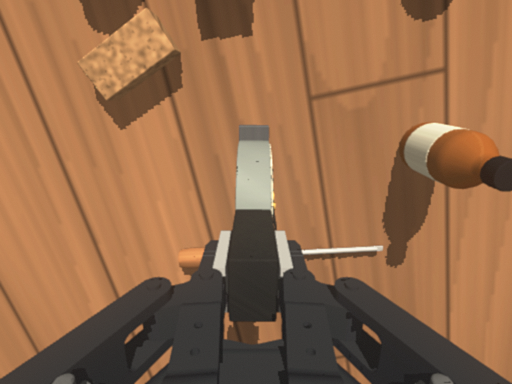

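```bash
python3 -m crank '[[-0.002,-0.015,0,0,0,-0.01,-1],[-0.006,-0.05,0,0,0,-0.02,-1],[-0.011,-0.095,0,0,0,-0.04,-1],[-0.017,-0.14,0,0,0,-0.06,-1],[-0.022,-0.18,0,0,0,-0.08,-1]]'
python3 -m crank '[[-0.004,-0.03,0,0,0,-0.007,-1],[-0.005,-0.038,0,0,0,-0.007,-1],[-0.005,-0.043,0,0,0,-0.007,-1],[-0.005,-0.043,0,0,0,-0.007,-1],[-0.005,-0.043,0,0,0,-0.007,-1]]'
python3 -c "
from h import *
go((508.3,-70.5,170),(np.pi,0,-0.12));s,im=shot('wrist','wr11.png');s,im=shot('side','s11.png');crop(im,180,140,340,300,5,'s11c.png')"
```

```text
time_s: 17.75
position: [503.1, -109.8, 205.7]
tool_rot: [-3.14, 0.003, -0.125]
force: [0.1, -0.1, -3.5]
grip_width: 0.226
time_s: 18.25
position: [504.2, -70.2, 206.9]
tool_rot: [-3.141, 0.001, -0.121]
force: [0.1, -0.6, -3.5]
grip_width: 0.227
shift [ 0.0041 -0.0001  0.0369] turn [-0.0002  0.001  -0.0007]
```

View pics/wr11.png

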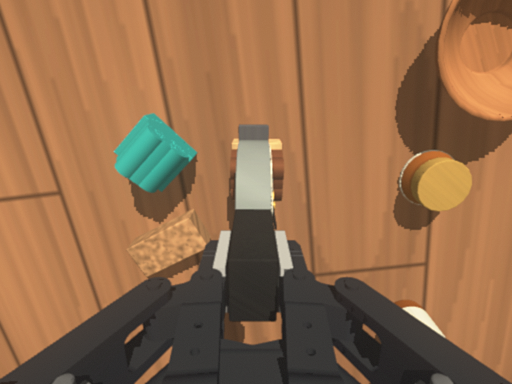

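View pics/s11c.png

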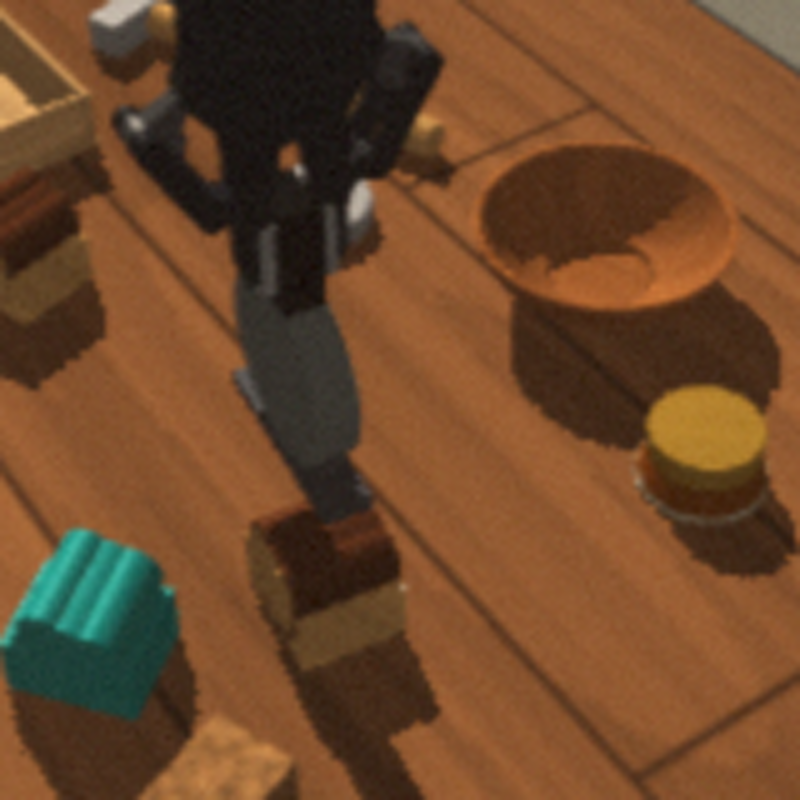

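```bash
python3 -m crank '[[0.001,0,0.01,0,0,0,-1],[0.003,0,0.02,0,0,0,-1],[0.003,0,0.029,0,0,0,-1],[0.003,0,0.034,0,0,0,-1],[0.003,0,0.034,0,0,0,-1]]'
python3 -m crank '[[0,0,0.001,0,0,0,-1],[0,0,0.002,0,0,0,-1],[0,0,0.003,0,0,0,-1],[0,0,0.003,0,0,0,-1],[0,0,0.003,0,0,0,-1]]'

```

```text
time_s: 18.85
position: [506.8, -69.7, 171.8]
tool_rot: [-3.141, 0.003, -0.12]
force: [-0.7, 0.5, -4.1]
grip_width: 0.226
time_s: 19.35
position: [507.4, -69.7, 170.6]
tool_rot: [-3.141, -0.0, -0.12]
force: [0.7, -0.1, -4.0]
grip_width: 0.221
```

```bash
python3 -m crank '[[0,0,0.001,0,0,0,-1],[0,0,0.002,0,0,0,-1],[0,0,0.003,0,0,0,-1],[0,0,0.004,0,0,0,-1],[0,0,0.004,0,0,0,-1]]'
python3 -m crank '[[0,0,0.001,0,0,0,-1],[0,0,0.002,0,0,0,-1],[0,0,0.002,0,0,0,-1],[0,0,0.002,0,0,0,-1],[0,0,0.002,0,0,0,-1]]'

```

```text
time_s: 19.85
position: [507.3, -69.7, 166.2]
tool_rot: [-3.141, 0.001, -0.12]
force: [-0.5, 0.1, -4.2]
grip_width: 0.225
time_s: 20.35
position: [507.4, -69.7, 164.5]
tool_rot: [-3.141, 0.0, -0.12]
force: [-0.2, 0.1, -4.5]
grip_width: 0.227
```

```bash
python3 -m crank '[[0,0,0.001,0,0,0,-1],[0,0,0.001,0,0,0,-1],[0,0,0.002,0,0,0,-1],[0,0,0.002,0,0,0,-1],[0,0,0.002,0,0,0,-1]]'
python3 -c "
from h import *
s=sensors.read_state();print(s['moment'])"
python3 -m crank '[[0,0,0.001,0,0,0,-1],[0,0,0.001,0,0,0,-1],[0,0,0.001,0,0,0,-1],[0,0,0.001,0,0,0,-1],[0,0,0.001,0,0,0,-1]]'

```

```text
time_s: 20.85
position: [507.6, -69.8, 163.6]
tool_rot: [-3.141, -0.001, -0.12]
force: [-2.0, 0.4, 5.1]
grip_width: 0.231
[ 0.13103142  0.53341161 -0.02651332]
time_s: 21.35
position: [507.7, -69.7, 163.5]
tool_rot: [-3.141, -0.002, -0.12]
force: [-2.5, 1.5, 9.3]
grip_width: 0.23
```

```bash
python3 -m crank '[[0,-0.0031,0,-0.03,0,0,-1],[0,-0.0062,0.0002,-0.06,0,0,-1],[0,-0.0093,0.0004,-0.09,0,0,-1],[0,-0.0124,0.0007,-0.12,0,0,-1],[0,-0.0144,0.0009,-0.14,0,0,-1]]'

```

```text
time_s: 21.85
position: [509.4, -55.1, 162.6]
tool_rot: [3.001, -0.002, -0.119]
force: [-2.4, 1.5, 9.0]
grip_width: 0.23
```

```bash
python3 -m crank '[[0,-0.0031,0,-0.03,0,0,-1],[0,-0.0062,0.0001,-0.06,0,0,-1],[0,-0.0093,0.0003,-0.09,0,0,-1],[0,-0.0124,0.0005,-0.12,0,0,-1],[0,-0.015,0.0007,-0.145,0,0,-1]]'
python3 -c "
from h import *
s,im=shot('wrist','wr12.png');s,im=shot('side','s12.png');crop(im,180,140,340,300,5,'s12c.png');s,im=shot('top','t12.png');crop(im,230,170,330,270,6,'t12c.png')
print(s['force'],s['moment'])"
```

```text
time_s: 22.35
position: [511.2, -40.4, 159.7]
tool_rot: [2.856, -0.002, -0.12]
force: [-3.1, 2.1, 8.4]
grip_width: 0.223
[-3.16300354  1.62759751  9.19116198] [-0.20281571  0.8592013  -0.25675765]
```

View pics/wr12.png

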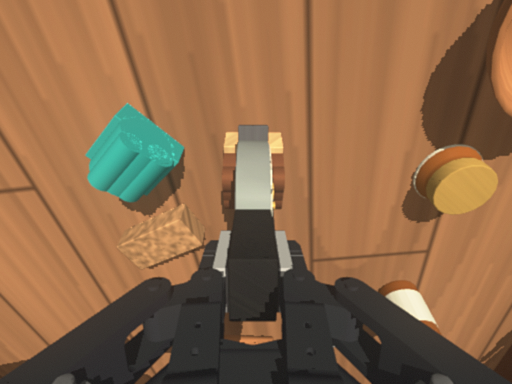

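View pics/s12c.png

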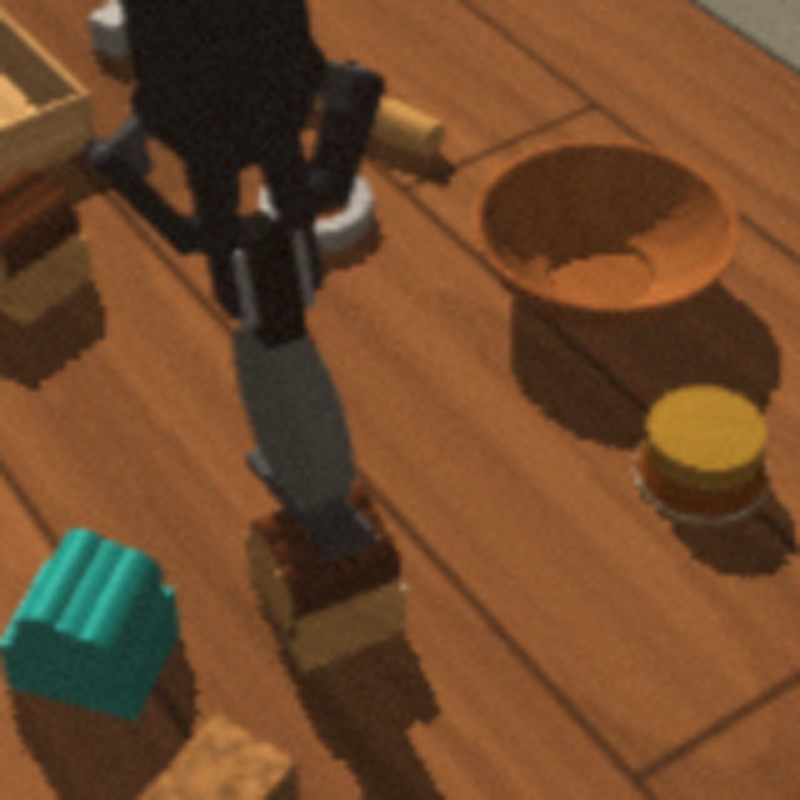

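View pics/t12c.png

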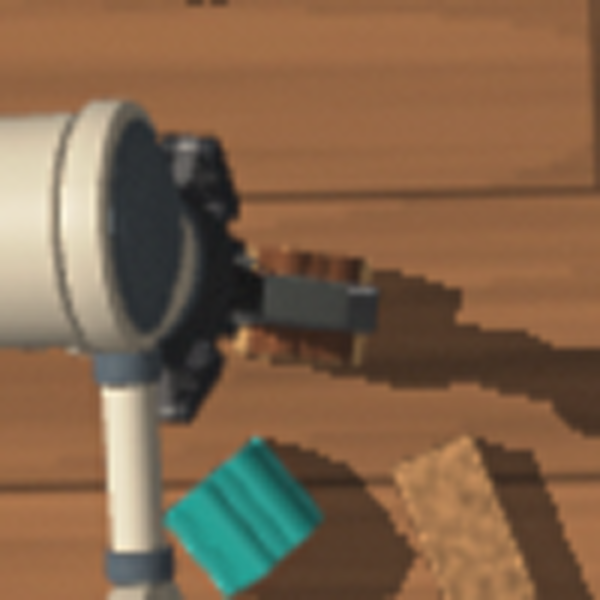

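```bash
for i in 1 2; do python3 -m crank '[[0,0,0,0,0,0,-1],[0,0,0,0,0,0,-1],[0,0,0,0,0,0,-1],[0,0,0,0,0,0,-1],[0,0,0,0,0,0,-1]]'; done
python3 -c "
from h import *
d=cv2.absdiff(cv2.imread('pics/wr11.png'),cv2.imread('pics/wr12.png'))[110:235,236:272];print(d.mean())
s,im=shot('wrist','wr13.png');s,t=shot('top','t13.png');crop(t,90,110,390,280,2.6,'t13c.png')"
```

```text
time_s: 23.0
position: [511.2, -40.6, 159.7]
tool_rot: [2.857, -0.002, -0.12]
force: [-2.8, 2.3, 9.2]
grip_width: 0.232
time_s: 23.5
position: [511.2, -40.6, 159.7]
tool_rot: [2.857, -0.002, -0.12]
force: [-2.2, 2.2, 9.7]
grip_width: 0.226
9.546
```

View pics/t13c.png

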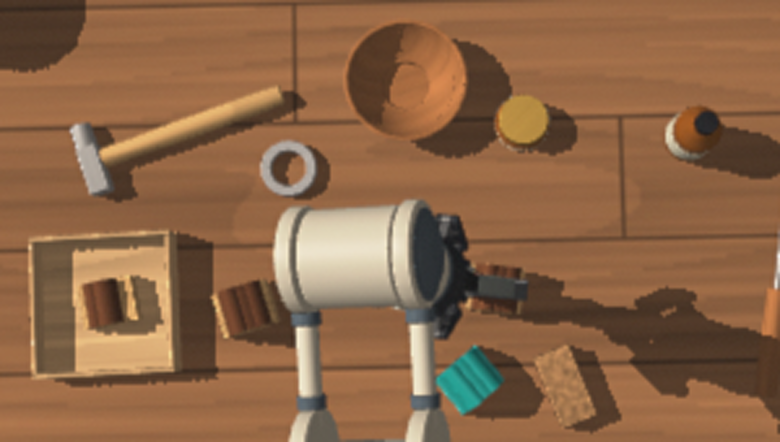

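```bash
python3 -c "
from station import job_done
print(job_done())"
```

```text
the job is handed in; nothing more can be done
None
```

The job is handed in at about 23.6 s. The short blank is let go in the offcuts tray. The gauge is still gripped, leaning with its foot on the bark ridge of the sound blank nearest its starting place (507, -79 mm).

- **Short blank:** it was the middle one of the three. The last top picture shows it lying near the middle of the tray.
- **Gauge set level:** I set the foot down level on the ridge and held it there for about 0.8 s in contact before rocking it.
- **Red mark:** measured on a wrist picture of the dial at 0.28 to 0.29 rad.
- **Lean at hand-in:** the tool is tilted 0.285 rad.
- **Force:** steady at about 13 N on the ridge, and the grip opening did not change during the rock.
- **Rest of the bench:** the sound blanks and the other things on the bench look unmoved in the last pictures.

The needle could not be seen in the final pose, because the dial faces away from all three cameras. That it rests on the mark is inferred from the measured mark angle and the tool's tilt. It also assumes the gauge did not turn in the grip: the wrist pictures before and after the rock show the foot end at the same pixels.

No check failed or disagreed, apart from a few millimetres of arm offset that I corrected on the way.

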